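Seat a vial's snap cap with the hand press

ROBOT

A 6-joint arm with a two-finger parallel gripper is mounted at the origin on a cart in front of the work surface, level with it; the furniture and walls round the work are solid. World frame = base frame: x ahead of the robot, y to its left, z up, the work surface at z = 0. Lengths are in m, angles in rad, forces in N, time in s.
With the tool pointing down it reaches from about 0.4 to 0.825 m from the base axis. Payload 7 kg.
Tool frame: the origin (TCP) lies on the mounting face of the last link; the fingertips stand 178 mm ahead of it and the grasp point (between the pads) lies 159 mm ahead of it; z points along the fingers, y is the direction in which the jaws open and shut (so a half turn about z gives the same grasp; the last joint's range is limited). The gripper opens to 88 mm and grips with 3 to 60 N. Pads are 19 mm wide; open, the fingers measure 130 mm over their backs; the gripper's body (78 mm by 193 mm) begins 47 mm behind the grasp point.
Start: joints at [-0.973, 0.359, 0.012, 0, -1.224, -0.288], TCP at [0.206, -0.643, 0.405] pointing down, gripper open.
Joint ranges: [-3.07, 3.07], [-1.43, 2.12], [-1.02, 1.25], [-3.03, 1.67], [-3.05, -0], [-3.03, 3.03]. Speed limits (rad/s): [2.39, 2.39, 3.01, 3.14, 3.14, 3.14].

INTERFACE

Orientations are given as a rotation vector (axis times angle).
In Python, from cell import bot gives the robot as it stands.
- The arm moves only by the tool move_arm, never from a script. Its argument "rows" is one flat list of numbers, 5 for each row, row after row: the shift along the tool's x, y, z in cm, then the turn about the tool's z in degrees, then the gripper's target within -1 to 1 (shut at 1, half-way at 0, fully open at -1). In form: [x, y, z, yaw, jaw, x, y, z, yaw, jaw, ...]. A call has 1 to 10 rows; each row is the pose to reach, as a shift and turn from the pose commanded when the call began, along the tool's axes at that moment; what a row does not reach only later rows make up. A row lasts 1/8 s, in which the tool goes at most 62.5 mm and 10.7 degrees, less where a joint would pass 70% of its speed; a pose out of reach is approached as far as the arm can. A call with a gripper value outside its range is refused whole. The fingers move at their own pace and stop on an object; "force" is the grip in N (left out, the last holds). Time passes only in rows, so rows that repeat a pose let the fingers close. It gives the time, the measured TCP pose, the force and the opening at its end, in the units of the state.
- bot.state(): the state, without advancing time (a new reading comes with each control period).
- bot.get_image(name): name is "scene" or "top"; returns a dict with "image" (384x512x3 uint8, red, green, blue), "fx", "fy", "cx", "cy" (pixels), "T" (4x4, takes a point from camera to world coordinates). Camera axes: x right, y down, z forward; pixel columns grow to the right and rows downward; lengths in m; the calibration is good to about 2 mm. A picture is of the moment at which its call begins. There is no depth.
- bot.sign_off(): hands the job in, once; it reports no verdict.
The state is a dict: "clock": time; "q": joint angles; "dq": joint speeds; "joint_efforts": joint torques, N m; "tcp_pos": TCP position; "eef_rot": TCP orientation; "wrist_force": force on the tool from outside, world axes, zero at the start; "moment": the same for the moment, N m; "width": finger opening in m.
Only numpy, scipy, OpenCV 4.12 (cv2) and the standard library are available. Lean on these libraries where they do the work, as an engineer would, in place of code of your own. Each camera call takes 0.05 s, during which the arm holds its last target. There are 200 camera calls.

TASK

Two identical hand presses for vial caps stand on the bench; one of them holds a vial whose snap cap is only half on. Press the plunger of that press straight down to its stop to seat the cap, then let the plunger spring back up. Leave the plunger of the other, empty press alone.

Things in the scene. Friction and masses are not known exactly. Their poses are not given: they have to be found in the camera images.
- plunger_head (a point): Centre of the flat top (35 mm across) of the black mushroom knob, 40 mm across, on the plunger of the press that holds the vial; 170 mm above the bench with the plunger up, moves with it. Grey press bolted to the bench, turned up to 30 degrees: base 125 x 90 mm, rear column, arm 36 mm wide reaching forward over the nest; nothing of it but the plunger is above 135 mm.
- plunger (a joint): Travel of that plunger in m: 0 = up, grows as it is pressed straight down, 0.018 = at its stop. A spring returns it: 3 N at the top, 6.5 N at the stop; over the last 6 to 7 mm the cap adds about 3 N, so about 10 N reach the stop. Beyond it the force rises steeply.
- vial_cap (a joint): How far the white snap cap (25 mm across, 14 mm tall) is pushed onto the amber vial (26 mm across) that stands in the nest ring under the plunger, seen from the front below the arm; in m: 0 to 0.001 at the start (standing proud), about 0.006 when seated by the press. It stays where it is pushed.
- spare_plunger (a joint): Travel of the plunger of the other press, identical but with an empty nest: 0 = up, 0.018 = at its stop. It must stay up.

How it is judged:
On the way:
1. the plunger of the press that holds the vial is pressed down to its stop (within 1.5 mm) (value of joint plunger above 0.0165 m), for 0.1 s.
At the end, for the whole second after the job is handed in: The vial's cap is pushed on (at least 4.2 mm of its 6 mm) and both plungers are up (within 3 mm of the top) (value of joint vial_cap above 0.0042 m and value of joint each of plunger, spare_plunger below 0.003 m); the robot touches nothing.
It fails at once if the plunger of the empty press is pressed (6 mm or more) (value of joint spare_plunger above 0.006 m).
It also fails if it takes over 29 s, if anything falls off the work surface, if the arm or the gripper's body presses on something with over 40 N, if the wrist force passes 120 N, or if a joint passes its speed limit or range.

## Working session

There is one attempt and no reset: what is moved stays moved. The work goes in short steps, Python scripts to look and compute and a tool call to move; the robot and the scene stay as the last step left them, time stands still between calls to the robot, and variables do not carry over. Pictures are saved under pics/ and viewed, about 8 in all and at most 12, crops included, and the job is handed in when it is done.

Besides the shell and the picture viewer there is one more tool, called as name(argument=value, ...) on one line, values as JSON. move_arm: Moves the arm, as the interface text tells. Its arguments: {"type":"object","properties":{"rows":{"type":"array","items":{"type":"number"}},"force":{"type":"number"}},"required":["rows"]}

```bash
mkdir -p pics; python3 - <<'E'
from cell import bot
import cv2,numpy as np
for n in("scene","top"):
    d=bot.get_image(n); cv2.imwrite(f"pics/{n}0.png",d["image"][:,:,::-1]); np.savez(f"{n}0.npz",**d)
    print(n,d["fx"],d["fy"],d["cx"],d["cy"]);print(np.round(d["T"],4))
s=bot.state();print(s)
E
```

```text
scene 405.91570204444616 405.91570204444616 254.27486786009968 197.53906610395347
[[ 0.9998 -0.0142 -0.016   0.5704]
 [ 0.0057 -0.5451  0.8384 -0.7651]
 [-0.0207 -0.8383 -0.5449  0.6446]
 [ 0.      0.      0.      1.    ]]
top 408.1955920457448 408.1955920457448 256.00585153659495 190.91144493121914
[[ 3.0400e-02 -9.9020e-01  1.3620e-01  4.0880e-01]
 [-9.9950e-01 -3.0000e-02  5.0000e-03 -6.2000e-03]
 [-9.0000e-04 -1.3630e-01 -9.9070e-01  1.1168e+00]
 [ 0.0000e+00  0.0000e+00  0.0000e+00  1.0000e+00]]
{'clock': 0.1, 'q': array([-9.72896540e-01,  3.59290751e-01,  1.11871197e-02, -2.74901123e-04,
       -1.22412576e+00, -2.88063989e-01]), 'dq': array([ 0.00056099, -0.0022587 ,  0.00189984,  0.00125886, -0.00215986,
       -0.00122924]), 'joint_efforts': array([-2.06550460e-03, -5.84163165e+01,  2.93748361e+01,  7.01521039e+00,
        1.02752171e-02, -6.54137557e-05]), 'tcp_pos': array([ 0.20572785, -0.64270984,  0.40385406]), 'eef_rot': array([ 4.84540451e-01, -3.10361531e+00, -2.20754622e-03]), 'wrist_force': array([0.38098496, 0.4318985 , 0.94564858]), 'moment': array([0.02611491, 0.04349459, 0.00835179]), 'width': 0.08797286082657021}
```

View pics/scene0.png

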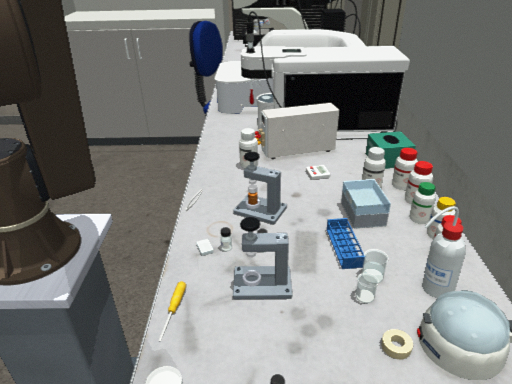

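View pics/top0.png

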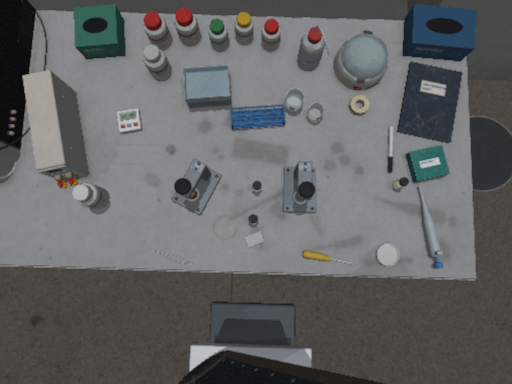

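The scene view shows the amber vial in the far press, with its knob at about (251,158). The near press has an empty nest and its knob is at about (250,225). In the top view the vial press is the left one, knob about (183,186), and the spare is at about (306,189).

```bash
cat > h.py <<'E'
import numpy as np,cv2
def blob(d,c,r=16,thr=50):
    im=d["image"].max(2); x,y=c
    m=np.zeros(im.shape,np.uint8); m[y-r:y+r,x-r:x+r]=(im[y-r:y+r,x-r:x+r]<thr)*255
    n,l,s,ce=cv2.connectedComponentsWithStats(m)
    k=1+np.argmax(s[1:,4]); return ce[k],s[k],(l==k)
def ray(d,p):
    v=np.array([(p[0]-d["cx"])/d["fx"],(p[1]-d["cy"])/d["fy"],1]); T=d["T"]
    return T[:3,3],T[:3,:3]@v
def plane(d,p,z):
    o,v=ray(d,p); return o+v*(z-o[2])/v[2]
def tri(*rs):
    A=0;b=0
    for o,v in rs:
        v=v/np.linalg.norm(v);P=np.eye(3)-np.outer(v,v);A=A+P;b=b+P@o
    return np.linalg.solve(A,b)
E
python3 - <<'E'
from h import *
S=np.load("scene0.npz");T=np.load("top0.npz")
for nm,a,b in(("vial",(251,158),(183,186)),("spare",(250,226),(306,189))):
    for th in(40,55,70):
        c1,s1,_=blob(S,a,16,th);c2,s2,_=blob(T,b,13,th)
        print(nm,th,c1.round(1),s1,c2.round(1),s2,"S",plane(S,c1,.163).round(4),"T",plane(T,c2,.165).round(4),"tri",tri(ray(S,c1),ray(T,c2)).round(4))
a=cv2.resize(S["image"][135:250,210:310],(500,575),interpolation=cv2.INTER_CUBIC)
b=cv2.resize(T["image"][150:225,160:330],None,fx=4.5,fy=4.5,interpolation=cv2.INTER_CUBIC)
cv2.imwrite("pics/ca.png",a[:,:,::-1]);cv2.imwrite("pics/cb.png",b[:,:,::-1])
E
```

```text
vial 40 [251.2 156.2] [245 152  14  10  95] [182.3 185.8] [175 179  16  15 133] S [0.5472 0.1717 0.163 ] T [0.5465 0.1729 0.165 ] tri [0.547  0.1734 0.1621]
vial 55 [250.7 155.7] [243 150  16  12 117] [182.4 186.2] [175 179  16  16 201] S [0.5457 0.1751 0.163 ] T [0.5456 0.1726 0.165 ] tri [0.5457 0.1727 0.1642]
vial 70 [250.4 155.4] [240 149  19  13 136] [182.4 186.3] [175 178  16  18 214] S [0.545  0.1766 0.163 ] T [0.5454 0.1724 0.165 ] tri [0.5453 0.1723 0.1652]
spare 40 [249.8 223.7] [241 217  18  14 192] [305.8 190. ] [299 182  15  16  65] S [ 0.5479 -0.1191  0.163 ] T [ 0.5453 -0.1184  0.165 ] tri [ 0.5468 -0.1186  0.1623]
spare 55 [249.8 223.7] [241 217  19  14 210] [306.  189.5] [298 182  17  16 201] S [ 0.5479 -0.1189  0.163 ] T [ 0.5466 -0.119   0.165 ] tri [ 0.5474 -0.1192  0.1631]
spare 70 [249.9 223.7] [241 217  19  15 222] [305.2 190.5] [296 182  19  18 254] S [ 0.548  -0.1191  0.163 ] T [ 0.5441 -0.117   0.165 ] tri [ 0.5463 -0.1172  0.1612]
```

View pics/ca.png

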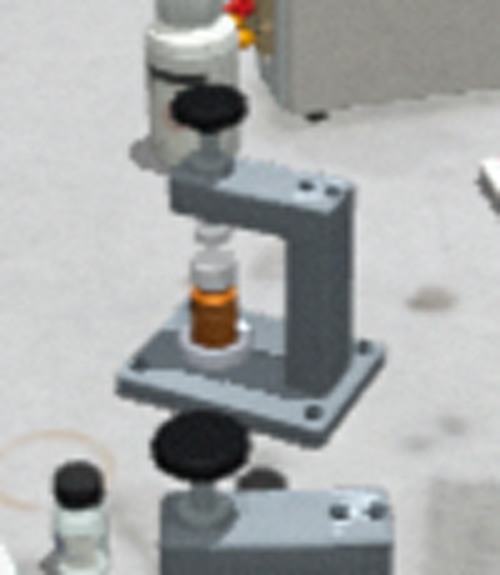

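View pics/cb.png

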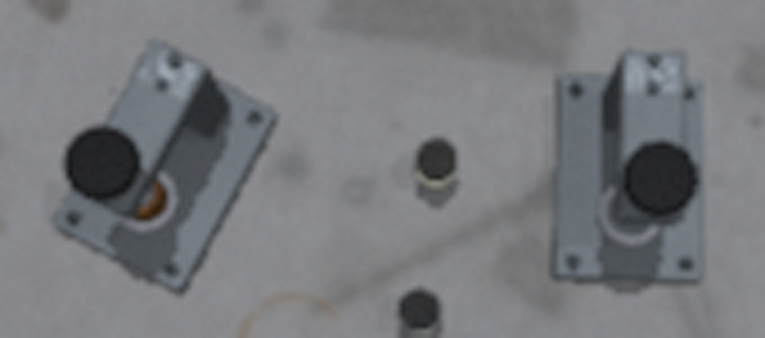

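```bash
cat > rel.py <<'E'
from h import *
from cell import bot
from scipy.spatial.transform import Rotation as R
s=bot.state();M=R.from_rotvec(s["eef_rot"]).as_matrix()
print(s["clock"],s["tcp_pos"].round(4),"F",s["wrist_force"].round(2),"w",round(s["width"],4));print(M.round(3))
print("shift cm to above knob (tip z .200):",(100*M.T@(np.array([.546,.1728,.378])-s["tcp_pos"])).round(2))
E
python3 rel.py
```

```text
0.1 [ 0.2057 -0.6427  0.4039] F [0.38 0.43 0.95] w 0.088
[[-0.952 -0.305 -0.001]
 [-0.305  0.952  0.001]
 [ 0.     0.001 -1.   ]]
shift cm to above knob (tip z .200): [-57.27  67.29   2.67]
```

move_arm(rows=[-2, 2.4, -1, 0, 1, -6, 7, -2, 0, 1, -10, 11.8, -2, 0, 1, -14, 16.5, -2, 0, 1, -18, 21.2, -2, 0, 1, -22, 26, -2, 0, 1, -26, 30.6, -2, 0, 1, -30, 35.3, -2, 0, 1, -34, 40, -2, 0, 1, -38, 44.7, -2, 0, 1], force=20)

```text
clock: 1.35
tcp_pos: [0.4315, -0.0993, 0.4248]
eef_rot: [-0.485, 3.103, 0.0]
wrist_force: [1.2, -0.6, -0.2]
width: 0.0007
```

move_arm(rows=[-4, 4.7, 0, 0, 1, -8, 9.4, 0, 0, 1, -12, 14.1, 0, 0, 1, -16, 18.8, 0, 0, 1, -18.5, 21.8, 0, 0, 1, -19.3, 22.6, 0, 0, 1, -19.3, 22.6, 1, 0, 1, -19.3, 22.6, 1, 0, 1, -19.3, 22.6, 1, 0, 1])

```text
clock: 2.48
tcp_pos: [0.546, 0.1717, 0.4149]
eef_rot: [-0.483, 3.104, 0.0]
wrist_force: [0.7, 0.2, -0.5]
width: 0.0005
```

```bash
python3 rel.py; python3 - <<'E'
from h import *
from cell import bot
S=bot.get_image("scene")["image"][90:250,190:310]
cv2.imwrite("pics/s1.png",cv2.resize(S,None,fx=3.7,fy=3.7)[:,:,::-1])
E
```

```text
2.475 [0.546  0.1717 0.4149] F [ 0.71  0.2  -0.52] w 0.0005
[[-0.953 -0.304  0.   ]
 [-0.304  0.953  0.   ]
 [-0.    -0.    -1.   ]]
shift cm to above knob (tip z .200): [-0.03  0.11  3.69]
```

View pics/s1.png

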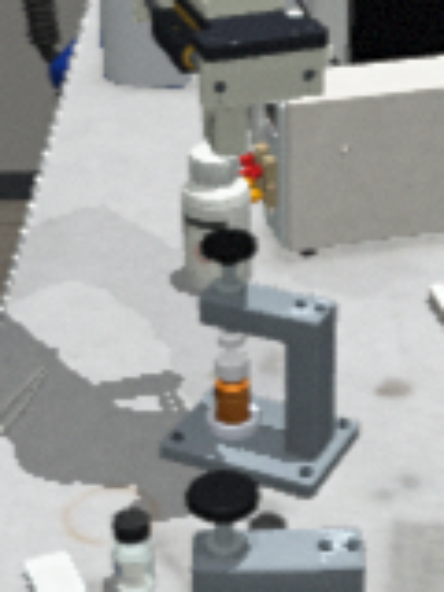

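The closed fingers hang directly above the vial press's knob, at about (228,245) in the crop, and the tips are about 67 mm above it. I'll descend, then slow down for contact.

move_arm(rows=[0, 0.1, 3, 0, 1, 0, 0.1, 5, 0, 1, 0, 0.1, 6, 0, 1, 0, 0.1, 6.6, 0, 1, 0, 0.1, 7, 0, 1, 0, 0.1, 7.4, 0, 1, 0, 0.1, 7.4, 0, 1])

```text
clock: 3.4
tcp_pos: [0.5462, 0.1736, 0.341]
eef_rot: [-0.485, 3.103, -0.0]
wrist_force: [-0.5, -2.4, 4.1]
width: 0.0004
```

Contact force fits about 7 mm of travel (4.1 N). I'll press on in small steps towards the stop.

move_arm(rows=[0, 0, 0.3, 0, 1, 0, 0, 0.6, 0, 1, 0, 0, 0.8, 0, 1, 0, 0, 1.0, 0, 1, 0, 0, 1.0, 0, 1])

```text
clock: 4.03
tcp_pos: [0.5462, 0.1737, 0.331]
eef_rot: [-0.485, 3.103, -0.0]
wrist_force: [-1.2, -2.5, 6.0]
width: 0.0007
```

move_arm(rows=[0, 0, 0.1, 0, 1, 0, 0, 0.1, 0, 1])

```text
clock: 4.28
tcp_pos: [0.5462, 0.1737, 0.3304]
eef_rot: [-0.485, 3.103, -0.0]
wrist_force: [-2.3, -3.7, 7.8]
width: 0.0008
```

move_arm(rows=[0, 0, 0.1, 0, 1, 0, 0, 0.1, 0, 1])

```text
clock: 4.53
tcp_pos: [0.5462, 0.1737, 0.3303]
eef_rot: [-0.485, 3.102, -0.0]
wrist_force: [-6.0, -3.5, 14.9]
width: 0.0005
```

move_arm(rows=[0, 0, 0.1, 0, 1, 0, 0, 0.1, 0, 1])

```text
clock: 4.78
tcp_pos: [0.5461, 0.1737, 0.3302]
eef_rot: [-0.486, 3.102, -0.0]
wrist_force: [-7.5, -2.6, 22.1]
width: 0.0002
```

The stop is reached: force rose to 22 N with no further motion, at 17.8 mm of travel. Now I'll retract.

move_arm(rows=[0, 0, 0, 0, 1, 0, 0, -0.4, 0, 1, 0, 0, -1, 0, 1, 0, 0, -1.6, 0, 1, 0, 0, -2.2, 0, 1, 0, 0, -4, 0, 1, 0, 0, -7, 0, 1, 0, 0, -9, 0, 1, 0, 0, -9, 0, 1, 0, 0, -9, 0, 1])

```text
clock: 6.02
tcp_pos: [0.5457, 0.1739, 0.4166]
eef_rot: [0.484, -3.103, -0.0]
wrist_force: [-0.8, -0.7, -0.0]
width: 0.0008
```

```bash
python3 rel.py; python3 - <<'E'
from h import *
from cell import bot
d=bot.get_image("scene");S0=np.load("scene0.npz")
for n,c in(("vial",(251,158)),("spare",(250,226))): print(n,blob(S0,c,16,55)[0],blob(d,c,16,55)[0])
f=lambda I:cv2.resize(I[145:235,215:300],None,fx=4.6,fy=4.6,interpolation=cv2.INTER_CUBIC)
cv2.imwrite("pics/s2.png",np.hstack([f(S0["image"]),f(d["image"])])[:,:,::-1])
E
```

```text
6.025 [0.5457 0.1739 0.4166] F [-0.83 -0.69 -0.04] w 0.0008
[[-0.952 -0.305 -0.001]
 [-0.305  0.952  0.   ]
 [ 0.001  0.    -1.   ]]
shift cm to above knob (tip z .200): [-0.   -0.12  3.86]
vial [250.65811966 155.65811966] [250.50833333 155.43333333]
spare [249.81428571 223.65238095] [249.61032864 223.61032864]
```

View pics/s2.png

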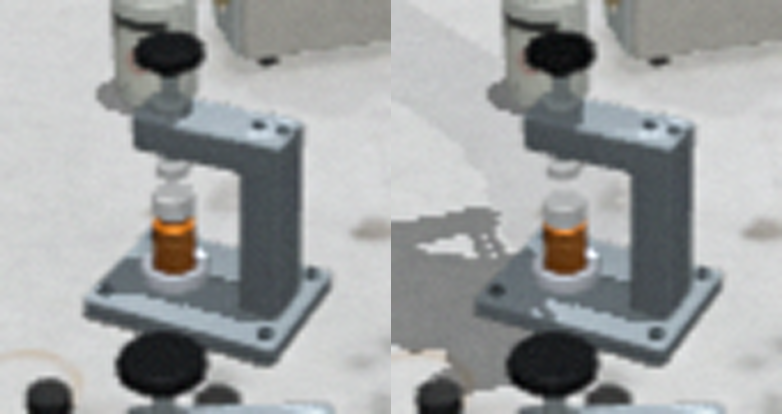

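The cap top sits about 8 crop pixels lower than before (y about 185 → 193, roughly 5 mm). Both knobs are back at their starting pixels and the arm is clear.

```bash
python3 -c "
from cell import bot
bot.sign_off()"
```

```text
the job is handed in; nothing more can be done
```

I pressed the plunger of the far press, the one holding the amber vial, down to its stop with the closed fingertips. I then retracted and handed the job in at about 6 s of the 29 s allowed.

- **Stop reached:** travel was 17.8 mm by the arm's reading. At the end the upward force rose from 8 to 22 N with almost no further motion. It read about 8 N just short of the stop, a little under the 10 N stated.
- **Cap:** the final picture shows it about 1.7 px lower, roughly 5 mm. That is a coarse estimate against the 4.2 mm needed, but it fits the plunger having reached its stop.
- **Plungers:** both knobs are back within 0.3 px of where they started, so both are up. The spare was never touched.
- **Arm:** it ended about 69 mm above the knob, with the wrist force near zero.

No check failed.

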